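# Lock the photometer's lamp cover with a flat screwdriver

## Robot

A 7-joint arm with a two-finger parallel gripper is mounted at the origin on the work surface. World frame = base frame: x ahead of the robot, y to its left, z up, the work surface at z = 0. Lengths are in m, angles in rad, forces in N, time in s.
With the tool pointing down it reaches from about 0.35 to 0.9 m from the base axis. Payload 8.1 kg.
Tool frame: the origin (TCP) lies midway between the tips of the shut fingers; the grasp point (between the pads) lies arm.hold_point_z behind it (arm.hold_point_z is the distance from the TCP to the grasp point, in m); z points along the fingers, x is the direction in which the jaws open and shut, and the axes are right-handed (so a half turn about z gives the same grasp; the last joint's range is limited). The gripper opens to 92 mm and grips with 3 to 60 N. Pads are 19 mm wide; open, the fingers measure 130 mm over their backs; the gripper's body (75 mm by 190 mm) begins 47 mm behind the grasp point.
Start: joints at [1.208, 0.434, 0.025, 1.573, -0.012, 1.134, -0.075], TCP at [0.161, -0.604, 0.227] pointing down, gripper open.
Joint ranges: [-2.62, 2.62], [-0.44, 2.09], [-1.27, 1.32], [0.08, 2.57], [-1.32, 4.46], [0.12, 2], [-2.74, 2.74]. Speed limits (rad/s): [2.22, 2.22, 3.01, 3.01, 3.14, 3.14, 3.14].

## Interface

Orientations are given as a rotation vector (axis times angle).
In Python, from cell import arm gives the robot as it stands.
- The arm moves only by the shell command python3 -m pendant 'ROWS' [FORCE]. ROWS is JSON, a list of rows, each an object with "dp": the shift along the tool's x, y, z in m, a list of three; "rotation": the turn, a rotation vector about the tool's x, y, z in rad, a list of three; "fingers": the closure, from -1 (fully open) to 1 (shut). In form: [{"dp": [x, y, z], "rotation": [rx, ry, rz], "fingers": fingers}, ...]. A call has 1 to 20 rows; each row is the pose to reach, as a shift and turn from the pose measured when the call began, along the tool's axes at that moment; what a row does not reach only later rows make up. A row lasts 1/8 s, in which the tool goes at most 62.5 mm and 10.7 degrees, less where a joint would pass 70% of its speed; a pose out of reach is approached as far as the arm can. A call with a gripper value outside its range is refused whole. The fingers move at their own pace and stop on an object; FORCE is the grip in N (left out, the last holds). Time passes only in rows, so rows that repeat a pose let the fingers close. It gives the time, the measured TCP pose, the force and the opening at its end, in the units of the state.
- arm.observe(): the state, without advancing time (a new reading comes with each control period).
- arm.get_image(name): name is "side" or "top"; returns the picture (400x640x3 uint8, blue, green, red); there is no depth.
- arm.camera_params(name): a dict with "camera_matrix" (3x3 intrinsics, pixels), "rvec" (rotation vector, rad) and "tvec" (3), from world to camera coordinates, as OpenCV has them. Camera axes: x right, y down, z forward; pixel columns grow to the right and rows downward; lengths in m; the calibration is good to about 2 mm. A picture is of the moment at which its call begins. camera_params takes no time and is no camera call.
- arm.sign_off(): hands the job in, once; it reports no verdict.
The state is a dict: "clock": time; "joints": joint angles; "dq": joint speeds; "joint_efforts": joint torques, N m; "position": TCP position; "ee_rot": TCP orientation; "force": force on the tool from outside, world axes, zero at the start; "ft_torque": the same for the moment, N m; "width": opening from 0.0 (shut) to 1.0 (fully open).
Only numpy, scipy, OpenCV 4.12 (cv2) and the standard library are available. Lean on these libraries where they do the work, as an engineer would, in place of code of your own. Each camera call takes 0.05 s, during which the arm holds its last target.

## Task

One of the two latches on the photometer's lamp cover is still open. Take the orange flat screwdriver from the tool stand, turn it lightly on that latch until its blade drops into the slot, then turn the slot clockwise to its stop so that the bolt is fully out; never lean on the screwdriver, and stop turning as soon as you feel the stop. Put the screwdriver back upright in the hole it came from, and leave the locked latch and the other things on the bench alone.

Things in the scene. Friction and masses are not known exactly. Their poses are not given: they have to be found in the camera images.
- photometer: bench photometer, pale grey casing, blue-grey sloping keypad front (its -x side), 230 (x) x 290 (y) mm, fixed; origin under its centre. On top lies the white lamp cover (90 mm above the bench) with two black latches 120 mm apart and, beyond each towards +x, a steel keeper that receives its bolt.
- latch_a: the OPEN latch (at either of the two places): black housing 46 (x) x 36 (y) x 14 mm high, fixed on the lamp cover. Origin at the centre of its underside, x along its bolt, z up. In its middle an open round well of 20 mm diameter holds the brass slotted head. How the slot lies is not reported: while open it lies within 40 degrees of crosswise to the bolt; where it ends up differs too.
- head_a_top (a point): centre of the slotted head's top face, on its axis, 11 mm above the housing's underside, 3 mm below its top. Head 19 mm across; slot right across it, 3.4 mm wide, 5 mm deep. Sprung: it sinks up to 2 mm (3 N at first, 6 N at the end), then is hard; 12 N on top scars it. It turns clockwise from above, 0.8 to 1.3 rad, to a firm stop; over 0.25 Nm there harms it.
- bolt_a_tip (a point): tip of the open latch's brass bolt, which slides along the latch's +x into its keeper. In the latch's frame its x is 23.5 mm while open and 33.5 mm when fully out. The head turns loosely at first (up to 0.5 rad, 0.03 Nm), then takes the bolt's cam along (0.06 Nm), which drives the bolt 10 mm in the last 0.8 rad.
- latch_b: the other latch, alike, already LOCKED: its bolt is out. Origin at the centre of its underside. Not to be touched.
- bolt_b_tip (a point): tip of the locked latch's bolt, 33.5 mm along the latch's x when fully out
- stand: white tool stand, 60 (x) x 140 (y) x 54 mm high, fixed, with two round holes of 15.5 mm diameter and 50 mm depth, 70 mm apart along its y. Origin at the centre of its underside.
- flat_driver: stubby flat screwdriver, orange handle, 95 mm long, about 90 g, upright in a hole of the stand, handle resting on the stand. Origin at the middle of the blade's tip, z up along the tool. Blade 12 mm wide (x), 2.0 mm thick (y), 8 mm high, tip bevelled; above it an 8 mm shaft; from z = 45 to 95 mm the square handle, 24 x 24 mm, its flats parallel to the tool's x and y.
- flat_driver_tip (a point): middle of the flat screwdriver's tip, the same point as its body's origin
- cross_driver: cross-head screwdriver with a blue handle, of the same shape and size, in the other hole of the stand. Leave it alone.
- solvent_bottle: clear bottle with blue cap, 68 mm diameter, 150 mm high, origin under its centre; bystander
- amber_bottle: amber bottle with blue cap, 60 mm diameter, 130 mm high, origin under its centre; bystander
- mortar: steel mortar bowl, 90 mm diameter, 60 mm high, origin under its centre; bystander
- sieve: steel test sieve ring, 100 mm diameter, 45 mm high, origin under its centre; bystander
- beaker: glass beaker, 52 mm diameter, 60 mm high, origin under its centre; bystander
- cuvette_box: white box of clear cuvettes, 70 x 100 x 50 mm high, origin under its centre; bystander
- vial: amber vial with blue cap, 22 mm diameter, 52 mm high, origin under its centre; bystander

How it is judged:
On the way, in this order (a step that is already met when the one before it is completed fails the run):
1. the blade stands upright in the slot of the open latch, down to its floor (at least 4 mm deep) (z of flat_driver_tip in the frame of head_a_top below -0.004 m and horizontal distance between flat_driver_tip and head_a_top below 0.005 m and angle between flat_driver's own z axis and vertical below 0.15 rad), for 0.2 s.
2. the bolt is fully out (within 1.5 mm), turned by the screwdriver that still stands in the slot (all of step 1 and x of bolt_a_tip in the frame of latch_a above 0.032 m), for 0.2 s.
At the end, for the whole second after the job is handed in: Both bolts are fully out (within 1.5 mm of their full travel); the flat screwdriver stands upright (within 6 degrees) and at rest in the hole it came from, within 8 mm of where it stood, its handle down on the stand, released (x of bolt_a_tip in the frame of latch_a above 0.032 m and x of bolt_b_tip in the frame of latch_b above 0.032 m and distance of flat_driver from where it was at the start of the episode below 0.008 m and angle between flat_driver's own z axis and vertical below 0.1 rad and linear speed of flat_driver below 0.01 m/s); the robot touches nothing.
It fails at once if the screwdriver is leaned on: it bears on the latch with more than 12 N while its blade is not yet in the slot (less than 2.5 mm deep) (contact force between flat_driver and latch_a above 12 N and z of flat_driver_tip in the frame of head_a_top above -0.0025 m).
It fails at once if the latch is forced: the contact forces of the screwdriver on it add up to more than 80 N (a twist of about 0.3 Nm against the stop) (contact force between flat_driver and latch_a above 80 N).
It fails at once if the screwdriver presses on the photometer or the locked latch with more than 15 N (contact force between flat_driver and latch_b above 15 N or contact force between flat_driver and photometer above 15 N).
It fails at once if the locked latch is opened (its bolt draws back by more than 2 mm) (x of bolt_b_tip in the frame of latch_b below 0.0315 m).
It fails at once if another thing on the bench is moved by more than 25 mm (distance of any of cross_driver, solvent_bottle, amber_bottle, mortar, sieve, beaker, cuvette_box, vial from where it was at the start of the episode above 0.025 m).
It also fails if it takes over 72 s, if anything falls off the work surface, if the arm or the gripper's body presses on something with over 40 N, if the wrist force passes 120 N, or if a joint passes its speed limit or range.

## Working session

There is one attempt and no reset: what is moved stays moved. The work goes in short steps, Python scripts to look and compute and a shell command to move; the robot and the scene stay as the last step left them, time stands still between calls to the robot, and variables do not carry over. Pictures are saved under pics/ and viewed, and the job is handed in when it is done.

```bash
ls; mkdir -p pics; python3 - <<'E'
from cell import arm
import cv2
s=arm.observe()
for k,v in s.items(): print(k,v)
print(arm.hold_point_z)
for n in("side","top"):
    cv2.imwrite(f"pics/{n}0.png",arm.get_image(n)); print(n,arm.camera_params(n))
E
```

```text
pics
clock 0.0
joints [ 1.2083836   0.43523674  0.0249899   1.57408177 -0.011576    1.13395714
 -0.07509752]
dq [-0.00046838  0.00037936 -0.0010051  -0.00065705  0.00023893 -0.00151721
  0.00020661]
joint_efforts [-7.84648455e-04 -6.67851305e+01  9.84350592e-01 -3.14467835e+01
 -6.05645031e-02  4.30360821e-02  1.94606578e-04]
position [ 0.16036554 -0.60357036  0.22594254]
ee_rot [-2.48978971e+00  1.91455853e+00  2.06579387e-03]
force [-0.21305019  0.4775519   0.7227879 ]
ft_torque [0.02950936 0.03994431 0.00201311]
width 0.9983463909633462
0.0188
side {'camera_matrix': array([[495.5817526 ,   0.        , 319.19203908],
       [  0.        , 495.5817526 , 196.74415069],
       [  0.        ,   0.        ,   1.        ]]), 'rvec': array([ 2.15545389, -0.40745532,  0.24204957]), 'tvec': array([-0.4945346 ,  0.18184845,  1.38477224])}
top {'camera_matrix': array([[414.36730794,   0.        , 316.6997958 ],
       [  0.        , 414.36730794, 194.2260819 ],
       [  0.        ,   0.        ,   1.        ]]), 'rvec': array([ 2.14717458, -2.10803255,  0.19087548]), 'tvec': array([0.00710184, 0.53354473, 1.40330861])}
```

View pics/side0.png

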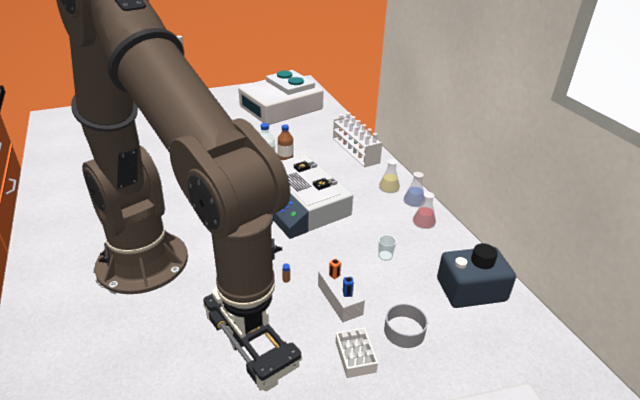

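View pics/top0.png

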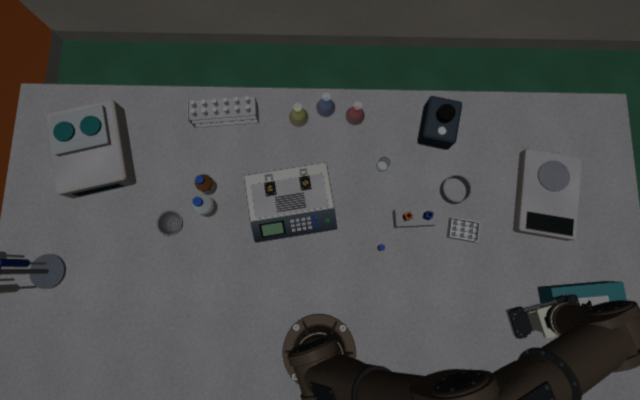

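The stand sits at top-view pixels (414,217): orange driver at (407,216), blue at (428,215). The latches are at (270,187) and (305,183). I'll enlarge both areas.

```bash
python3 - <<'E'
import cv2
t=cv2.imread("pics/top0.png"); s=cv2.imread("pics/side0.png")
def crop(im,x0,y0,x1,y1,k,n):
    cv2.imwrite(n,cv2.resize(im[y0:y1,x0:x1],None,fx=k,fy=k,interpolation=cv2.INTER_CUBIC))
crop(t,240,155,340,245,8,"pics/t_lat.png")
crop(t,380,190,450,240,10,"pics/t_st.png")
crop(s,285,150,345,210,10,"pics/s_lat.png")
crop(s,310,250,370,320,8,"pics/s_st.png")
E
```

```text
(no output)
```

View pics/t_lat.png

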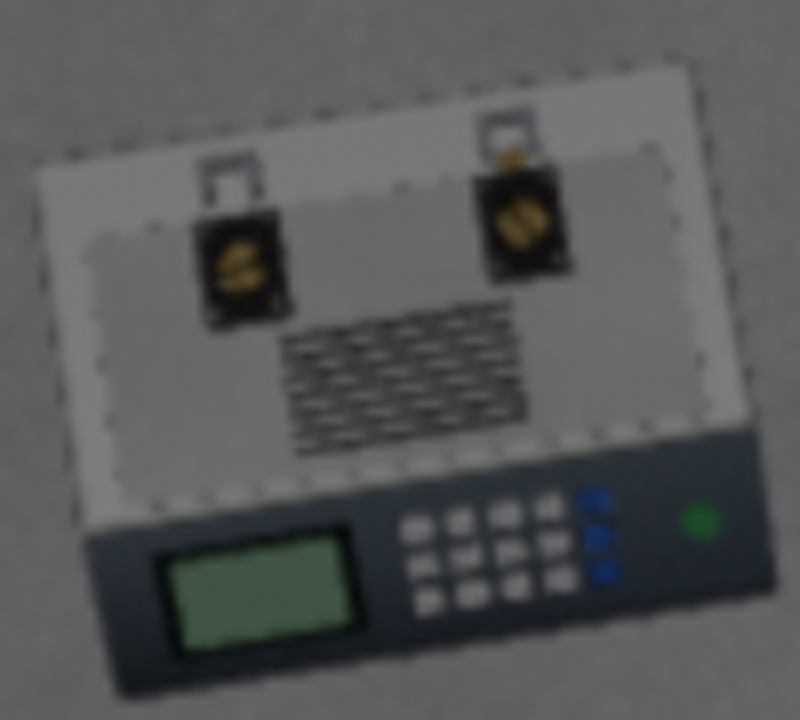

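View pics/t_st.png

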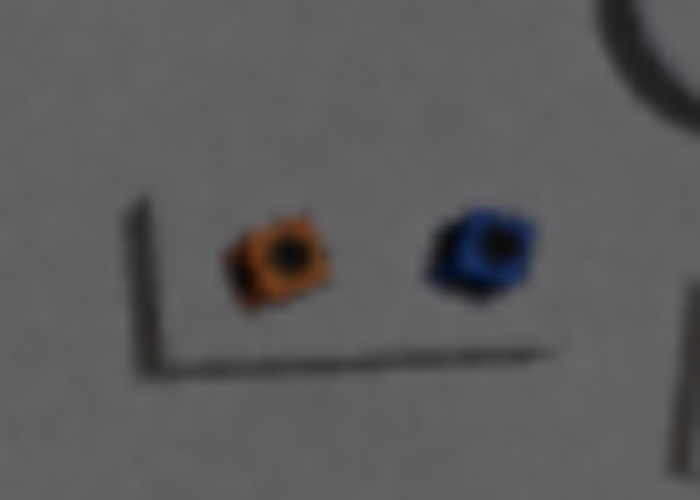

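View pics/s_lat.png

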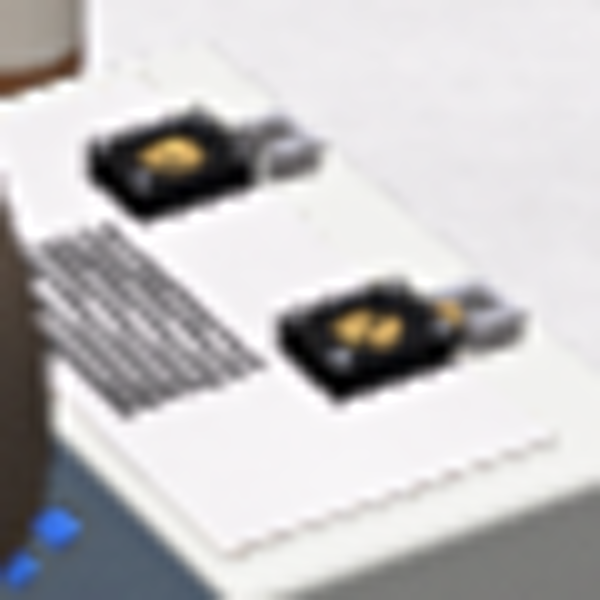

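View pics/s_st.png

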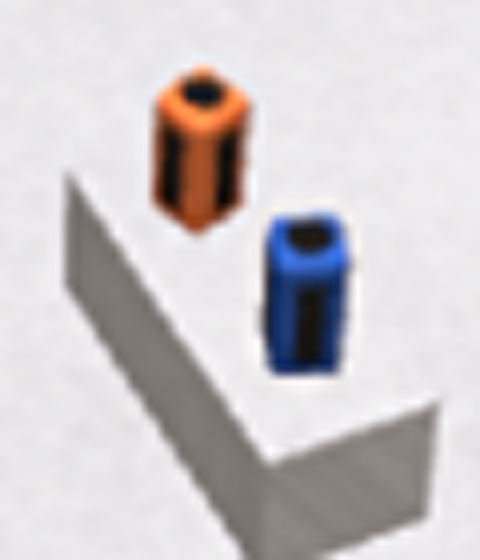

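```bash
cat > h.py <<'E'
import numpy as np, cv2
from cell import arm
from scipy.spatial.transform import Rotation as R
def cam(n):
    p=arm.camera_params(n); return p["camera_matrix"],R.from_rotvec(p["rvec"]).as_matrix(),np.array(p["tvec"])
def proj(n,X):
    K,r,t=cam(n); x=(np.atleast_2d(X)@r.T+t)@K.T; return x[:,:2]/x[:,2:]
def atz(n,uv,z):
    K,r,t=cam(n); d=r.T@np.linalg.inv(K)@np.array([uv[0],uv[1],1.]); c=-r.T@t; return c+d*(z-c[2])/d[2]
def tri(a,b):
    Ps=[np.c_[cam(n)[1],cam(n)[2]] for n in("side","top")]
    P=[cam(n)[0]@p for n,p in zip(("side","top"),Ps)]
    X=cv2.triangulatePoints(P[0],P[1],np.float64(a).reshape(2,1),np.float64(b).reshape(2,1)); return (X[:3]/X[3]).ravel()
def cr(uv,x0,y0,k): return ((uv[0]+.5)/k-.5+x0,(uv[1]+.5)/k-.5+y0)
E
python3 - <<'E'
from h import *
np.set_printoptions(precision=4,suppress=True)
T=lambda u,v:cr((u,v),380,190,10)
S=lambda u,v:cr((u,v),310,250,8)
print("orange tri",tri(S(202,92),T(291,254)),"atz",atz("top",T(291,254),.104),atz("side",S(202,92),.104))
print("blue tri",tri(S(310,236),T(499,247)),atz("top",T(499,247),.104),atz("side",S(310,236),.104))
for p in [(245,240),(308,217),(330,280),(258,298)]: print("ocorner",atz("top",T(*p),.104)[:2])
for p in [(66,172),(270,465),(438,403)]: print("stand corner",atz("side",S(*p),.054)[:2])
L=lambda u,v:cr((u,v),240,155,8); Ls=lambda u,v:cr((u,v),285,150,10)
print("headA",tri(Ls(172,156),L(241,267)),atz("top",L(241,267),.101),atz("side",Ls(172,156),.101))
print("headB",tri(Ls(368,327),L(523,222)),atz("top",L(523,222),.101),atz("side",Ls(368,327),.101))
for p in [(195,220),(280,208),(292,315),(210,330)]: print("A",atz("top",L(*p),.104)[:2])
for p in [(474,178),(556,168),(572,270),(490,284)]: print("B",atz("top",L(*p),.104)[:2])
E
```

```text
orange tri [ 0.4571 -0.2906  0.1044] atz [ 0.4586 -0.2911  0.104 ] [ 0.4562 -0.2901  0.104 ]
blue tri [ 0.4617 -0.3604  0.1039] [ 0.4623 -0.3606  0.104 ] [ 0.4613 -0.3604  0.104 ]
ocorner [ 0.463  -0.2759]
ocorner [ 0.4712 -0.2971]
ocorner [ 0.4501 -0.3039]
ocorner [ 0.4437 -0.2798]
stand corner [ 0.4231 -0.2602]
stand corner [ 0.4333 -0.399 ]
stand corner [ 0.4917 -0.3946]
headA [0.5414 0.1763 0.1015] [0.5424 0.1761 0.101 ] [0.5411 0.177  0.101 ]
headB [0.5627 0.0576 0.1028] [0.564  0.0574 0.101 ] [0.563  0.0601 0.101 ]
A [0.5617 0.196 ]
A [0.5675 0.1603]
A [0.5216 0.1535]
A [0.5146 0.1877]
B [0.582  0.0785]
B [0.587  0.0439]
B [0.5431 0.0362]
B [0.5364 0.0706]
```

Latch A at top-view pixel (270,188) is open: its keeper is empty. Latch B at (305,183) shows its brass bolt. I'll look closer at head A's slot and the handle's yaw.

```bash
python3 - <<'E'
import cv2,numpy as np
t=cv2.imread("pics/top0.png"); s=cv2.imread("pics/side0.png")
def c(im,x0,y0,w,h,k):
    o=cv2.resize(im[y0:y0+h,x0:x0+w],None,fx=k,fy=k,interpolation=cv2.INTER_CUBIC).astype(float)
    return np.clip((o-o.min())/(o.max()-o.min())*255,0,255).astype(np.uint8)
o=np.vstack([np.hstack([c(t,262,178,16,20,18),c(s,294,158,24,20,18)]),np.zeros((4,720,3),np.uint8)])
cv2.imwrite("pics/z1.png",o)
o=np.hstack([c(t,400,208,18,18,20),c(s,325,255,20,26,14)[:360,:]])
cv2.imwrite("pics/z2.png",o)
E
```

```text
(no output)
```

View pics/z1.png

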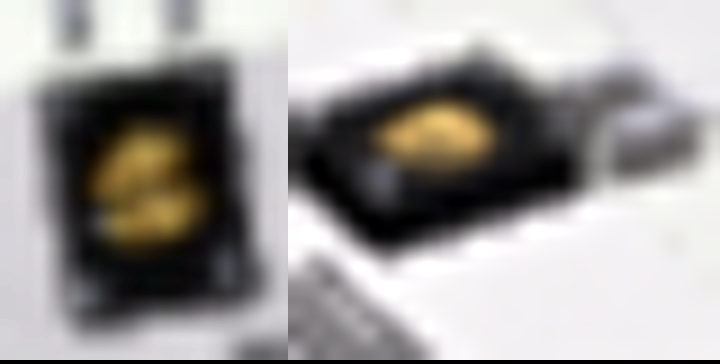

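View pics/z2.png

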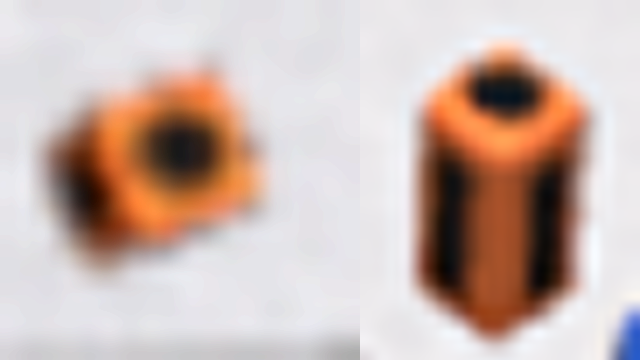

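```bash
python3 - <<'E'
from h import *
np.set_printoptions(precision=4,suppress=True)
a=[atz("top",cr(p,262,178,18),.101) for p in [(105,212),(195,176)]]
d=a[0]-a[1]; print("slot yaw",np.degrees(np.arctan2(d[1],d[0])), (a[0]+a[1])/2)
print("headA ctr", atz("top",cr((148,188),262,178,18),.101), atz("side",cr((435-288,138),294,158,18),.101))
P=np.array([atz("top",cr(p,400,208,20),.104)[:2] for p in [(103,108),(215,68),(262,195),(150,240)]])
print(P,P.mean(0))
for i in range(4):
    d=P[(i+1)%4]-P[i]; print(np.linalg.norm(d),np.degrees(np.arctan2(d[1],d[0]))%90)
# side: corners top
Q=np.array([atz("side",cr((u-360,v),325,255,14),.104)[:2] for u,v in [(427,112),(503,48),(588,112),(505,172)]])
print(Q,Q.mean(0))
for i in range(4):
    d=Q[(i+1)%4]-Q[i]; print(np.linalg.norm(d),np.degrees(np.arctan2(d[1],d[0]))%90)
print(R.from_rotvec(arm.observe()["ee_rot"]).as_matrix())
E
```

```text
slot yaw 113.40337113051075 [0.5411 0.1755 0.101 ]
headA ctr [0.5422 0.1759 0.101 ] [0.5408 0.1768 0.101 ]
[[ 0.4652 -0.278 ]
 [ 0.4723 -0.2968]
 [ 0.4511 -0.3042]
 [ 0.4432 -0.2854]] [ 0.4579 -0.2911]
0.020134364930055236 20.604092566103333
0.02245655756569842 19.141081021437543
0.020403531677634243 22.73193862421857
0.02322159014879256 18.559584133275898
[[ 0.4411 -0.2902]
 [ 0.4607 -0.2795]
 [ 0.4682 -0.3005]
 [ 0.448  -0.3095]] [ 0.4545 -0.2949]
0.02237651369884895 28.815328491114137
0.022334228952429036 19.68021606950336
0.022169063943557287 24.088675266800493
0.02048571837827646 19.65009590638006
[[ 0.2568 -0.9665 -0.0005]
 [-0.9665 -0.2568  0.0013]
 [-0.0014  0.0001 -1.    ]]
```

The slot lies at about 113° world yaw. The handle centre is about (0.4575, -0.291), with its flats at about 21° mod 90°. Next I'll work out the approach move.

```bash
cat >> h.py <<'E'
def down(yaw):
    c,s=np.cos(np.radians(yaw)),np.sin(np.radians(yaw)); return np.array([[c,s,0],[s,-c,0],[0,0,-1.]])
def togo(p,yaw):
    s=arm.observe(); M=R.from_rotvec(s["ee_rot"]).as_matrix()
    print("dp",np.round(M.T@(np.array(p)-s["position"]),4),"rot",np.round(R.from_matrix(M.T@down(yaw)).as_rotvec(),4))
def st():
    s=arm.observe(); M=R.from_rotvec(s["ee_rot"]).as_matrix()
    print("t",round(s["clock"],2),"p",np.round(s["position"],4),"yaw",round(float(np.degrees(np.arctan2(M[1,0],M[0,0]))),2),"zax",np.round(M[:,2],4),"F",np.round(s["force"],2),"M",np.round(s["ft_torque"],3),"w",round(s["width"]*92,1))
    return s
E
python3 -c "
from h import *
togo([.4575,-.291,.16],21)"
```

```text
dp [-0.2257 -0.3674  0.0663] rot [-1.1000e-03  1.2000e-03 -1.6776e+00]
```

```bash
python3 -m pendant '[{"dp":[-0.113,-0.184,0],"rotation":[0,0,-0.84],"fingers":-0.1},{"dp":[-0.113,-0.184,0],"rotation":[0,0,-0.84],"fingers":-0.1},{"dp":[-0.113,-0.184,0],"rotation":[0,0,-0.84],"fingers":-0.1},{"dp":[-0.113,-0.184,0],"rotation":[0,0,-0.84],"fingers":-0.1},{"dp":[-0.113,-0.184,0],"rotation":[0,0,-0.84],"fingers":-0.1},{"dp":[-0.2257,-0.3674,0.03],"rotation":[0,0,-1.6776],"fingers":-0.1},{"dp":[-0.2257,-0.3674,0.03],"rotation":[0,0,-1.6776],"fingers":-0.1},{"dp":[-0.2257,-0.3674,0.03],"rotation":[0,0,-1.6776],"fingers":-0.1},{"dp":[-0.2257,-0.3674,0.03],"rotation":[0,0,-1.6776],"fingers":-0.1},{"dp":[-0.2257,-0.3674,0.05],"rotation":[0,0,-1.6776],"fingers":-0.1},{"dp":[-0.2257,-0.3674,0.066],"rotation":[0,0,-1.6776],"fingers":-0.1},{"dp":[-0.2257,-0.3674,0.066],"rotation":[0,0,-1.6776],"fingers":-0.1},{"dp":[-0.2257,-0.3674,0.066],"rotation":[0,0,-1.6776],"fingers":-0.1}]' 20; python3 - <<'E'
from h import *
s=st(); print(s["joints"]); togo([.4575,-.291,.066],21)
for n in("side","top"): cv2.imwrite(f"pics/{n}1.png",arm.get_image(n))
E
```

```text
clock: 1.72
position: [0.4574, -0.2915, 0.1607]
ee_rot: [-3.088, -0.569, 0.0]
force: [0.3, 0.3, -0.2]
width: 0.553
t 1.73 p [ 0.4574 -0.2915  0.1607] yaw 20.88 zax [-3.0e-04  1.1e-03 -1.0e+00] F [ 0.26  0.29 -0.17] M [ 0.039 -0.163  0.018] w 50.8
[ 0.81371876  0.41330816 -0.46005775  1.82871958  0.21985181  0.95070669
  0.62293573]
dp [ 0.0003 -0.0004  0.0947] rot [-0.0011 -0.0001 -0.002 ]
```

View pics/side1.png

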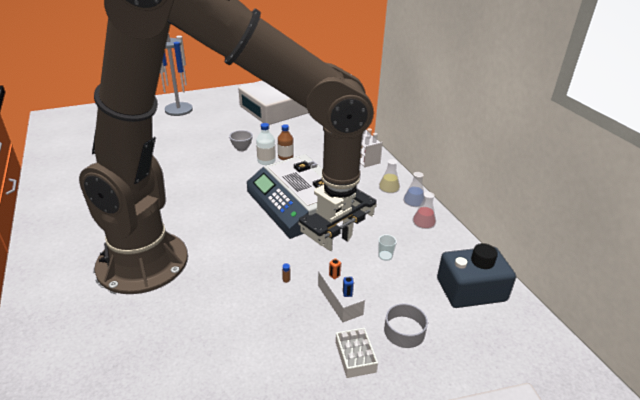

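View pics/top1.png

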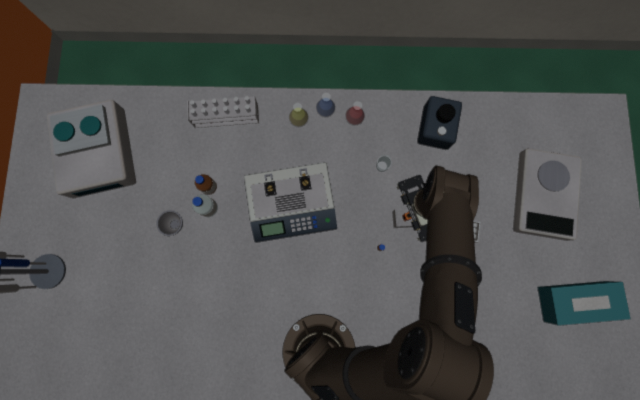

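```bash
python3 - <<'E'
from h import *
print(proj("side",[[.4574,-.2915,.1607],[.4574,-.2915,.104]]),proj("top",[[.4574,-.2915,.1607]]))
im=cv2.imread("pics/side1.png")[180:300,280:400]; cv2.imwrite("pics/s1c.png",cv2.resize(im,None,fx=5,fy=5,interpolation=2))
E
```

```text
[[336.40084041 244.1663666 ]
 [335.45305305 261.29647345]] [[412.67578707 213.0480616 ]]
```

View pics/s1c.png

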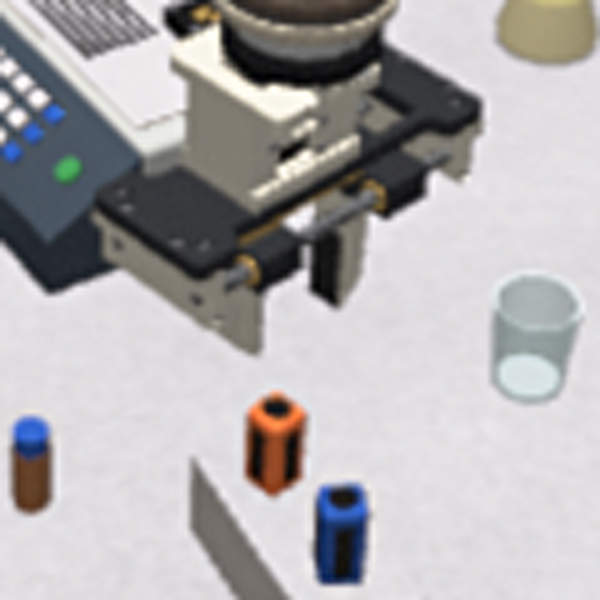

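The gripper is over the orange handle: fingertips at about (332,251) and (348,240), handle at (335,268). I'll descend and grip.

```bash
python3 -m pendant '[{"dp":[0,0,0.04],"rotation":[0,0,0],"fingers":-0.1},{"dp":[0,0,0.07],"rotation":[0,0,0],"fingers":-0.1},{"dp":[0,0,0.085],"rotation":[0,0,0],"fingers":-0.1},{"dp":[0,0,0.094],"rotation":[0,0,0],"fingers":-0.1},{"dp":[0,0,0.094],"rotation":[0,0,0],"fingers":-0.1},{"dp":[0,0,0.094],"rotation":[0,0,0],"fingers":0.3},{"dp":[0,0,0.094],"rotation":[0,0,0],"fingers":0.45},{"dp":[0,0,0.094],"rotation":[0,0,0],"fingers":0.6},{"dp":[0,0,0.094],"rotation":[0,0,0],"fingers":0.6},{"dp":[0,0,0.094],"rotation":[0,0,0],"fingers":0.6},{"dp":[0,0,0.094],"rotation":[0,0,0],"fingers":0.6}]' 20; python3 -c "
from h import *
st()"
```

```text
clock: 3.2
position: [0.4578, -0.2916, 0.0673]
ee_rot: [-3.089, -0.57, -0.001]
force: [-1.8, -0.1, 6.4]
width: 0.259
t 3.2 p [ 0.4578 -0.2916  0.0673] yaw 20.92 zax [ 6.e-04  2.e-04 -1.e+00] F [-1.78 -0.13  6.43] M [-0.062  0.288 -0.004] w 23.8
```

```bash
python3 -m pendant '[{"dp":[0,0,-0.005],"rotation":[0,0,0],"fingers":1},{"dp":[0,0,-0.02],"rotation":[0,0,0],"fingers":1},{"dp":[0,0,-0.04],"rotation":[0,0,0],"fingers":1},{"dp":[0,0,-0.07],"rotation":[0,0,0],"fingers":1},{"dp":[0,0,-0.11],"rotation":[0,0,0],"fingers":1},{"dp":[0,0,-0.15],"rotation":[0,0,0],"fingers":1},{"dp":[0,0,-0.16],"rotation":[0,0,0],"fingers":1},{"dp":[0,0,-0.16],"rotation":[0,0,0],"fingers":1}]'; python3 - <<'E'
from h import *
st()
for n in("side","top"): cv2.imwrite(f"pics/{n}2.png",arm.get_image(n))
s=arm.observe(); print(proj("side",[s["position"],s["position"]-[0,0,.0583]]))
im=cv2.imread("pics/side2.png")[190:290,280:400]; cv2.imwrite("pics/s2c.png",cv2.resize(im,None,fx=6,fy=6,interpolation=2))
E
```

```text
clock: 4.2
position: [0.4578, -0.2917, 0.2279]
ee_rot: [3.089, 0.57, 0.002]
force: [-0.3, -0.0, -2.0]
width: 0.262
t 4.2 p [ 0.4578 -0.2917  0.2279] yaw 20.91 zax [ 1.5e-03 -5.0e-04 -1.0e+00] F [-0.25 -0.03 -2.  ] M [ 0.003 -0.082  0.005] w 24.1
[[337.36521288 223.2108781 ]
 [336.33452171 241.93666466]]
```

View pics/s2c.png

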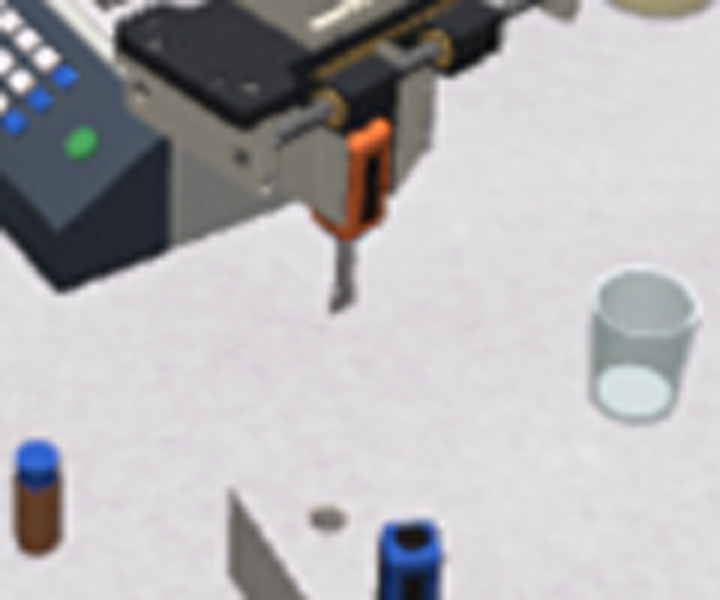

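```bash
python3 - <<'E'
from h import *
s=arm.observe(); p=s["position"]-[0,0,.0583]
for yaw in (21,111):
    c=np.array([np.cos(np.radians(yaw)),np.sin(np.radians(yaw)),0])*.006
    print(yaw,np.round((proj("side",[p-c,p+c,p-c+[0,0,.008],p+c+[0,0,.008]])-[325,220])*20,0).tolist())
im=cv2.imread("pics/side2.png")[220:250,325:350]; cv2.imwrite("pics/s2d.png",cv2.resize(im,None,fx=20,fy=20,interpolation=2))
E
```

```text
21 [[192.0, 460.0], [261.0, 418.0], [194.0, 410.0], [264.0, 368.0]]
111 [[261.0, 463.0], [192.0, 415.0], [264.0, 412.0], [195.0, 365.0]]
```

View pics/s2d.png

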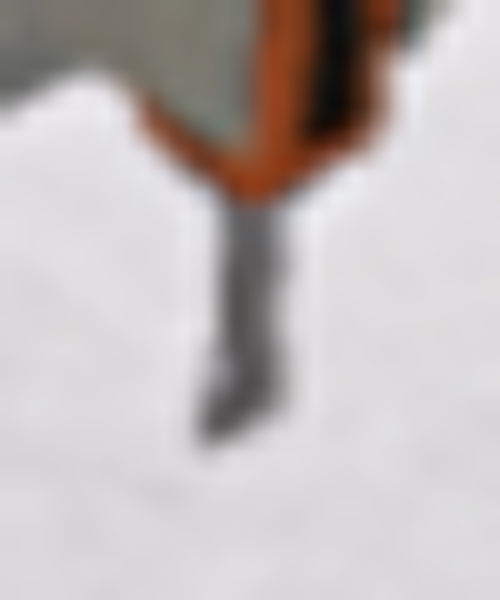

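The side view shows the blade edge running from (207,445) to (285,405) in the crop. That matches the 21° hypothesis, so the blade lies along the jaw's x axis. Next I move over the latch with the blade at about 115°.

```bash
python3 -c "
from h import *
togo([.5415,.1763,.2279],115)"
```

```text
dp [ 0.246  -0.4067 -0.0013] rot [-1.600e-03 -7.000e-04 -1.642e+00]
```

```bash
python3 -m pendant '[{"dp":[0.02,-0.033,-0.001],"rotation":[0,0,-0.15],"fingers":1},{"dp":[0.05,-0.083,-0.001],"rotation":[0,0,-0.33],"fingers":1},{"dp":[0.08,-0.132,-0.001],"rotation":[0,0,-0.51],"fingers":1},{"dp":[0.11,-0.182,-0.001],"rotation":[0,0,-0.69],"fingers":1},{"dp":[0.14,-0.231,-0.001],"rotation":[0,0,-0.87],"fingers":1},{"dp":[0.17,-0.281,-0.001],"rotation":[0,0,-1.05],"fingers":1},{"dp":[0.2,-0.331,-0.001],"rotation":[0,0,-1.23],"fingers":1},{"dp":[0.225,-0.372,-0.001],"rotation":[0,0,-1.41],"fingers":1},{"dp":[0.24,-0.397,-0.001],"rotation":[0,0,-1.56],"fingers":1},{"dp":[0.246,-0.4067,-0.001],"rotation":[0,0,-1.642],"fingers":1},{"dp":[0.246,-0.4067,-0.001],"rotation":[0,0,-1.642],"fingers":1},{"dp":[0.246,-0.4067,-0.001],"rotation":[0,0,-1.642],"fingers":1},{"dp":[0.246,-0.4067,0.04],"rotation":[0,0,-1.642],"fingers":1},{"dp":[0.246,-0.4067,0.04],"rotation":[0,0,-1.642],"fingers":1}]'; python3 - <<'E'
from h import *
s=st(); print(s["joints"])
for n in("side","top"): cv2.imwrite(f"pics/{n}3.png",arm.get_image(n))
im=cv2.imread("pics/side3.png")[120:210,260:360]; cv2.imwrite("pics/s3c.png",cv2.resize(im,None,fx=8,fy=8,interpolation=2)[:600])
im=cv2.imread("pics/top3.png")[150:220,240:340]; cv2.imwrite("pics/t3c.png",cv2.resize(im,None,fx=8,fy=8,interpolation=2))
print(proj("side",[s["position"]-[0,0,.0583]]))
E
```

```text
clock: 6.05
position: [0.5399, 0.1739, 0.1842]
ee_rot: [-1.689, -2.644, 0.007]
force: [0.2, -0.1, -1.0]
width: 0.262
t 6.05 p [0.5399 0.1739 0.1842] yaw 114.87 zax [-0.0059 -0.0017 -1.    ] F [ 0.16 -0.08 -0.95] M [ 0.096 -0.112 -0.005] w 24.1
[ 0.21880104  0.54751331 -0.91225898  1.71339773  0.47176407  1.12416672
  1.16951225]
[[301.76335732 159.15148134]]
```

View pics/s3c.png

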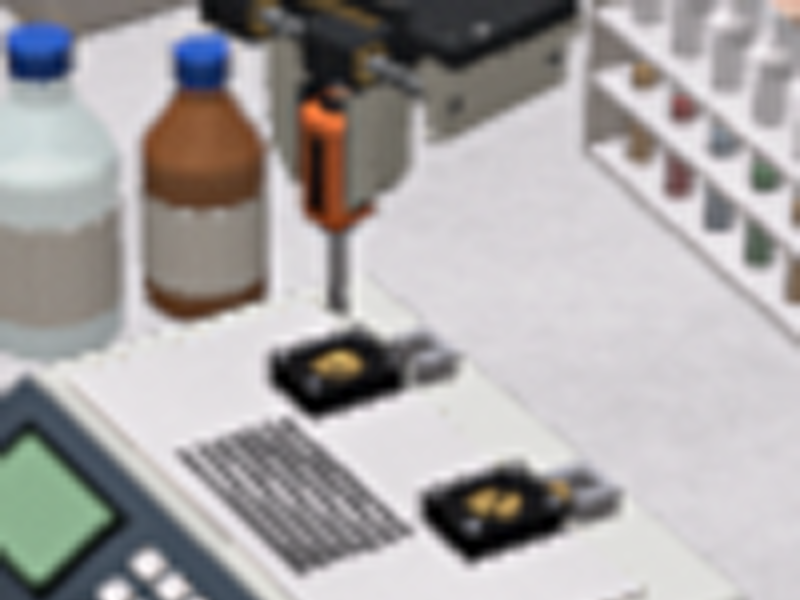

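View pics/t3c.png

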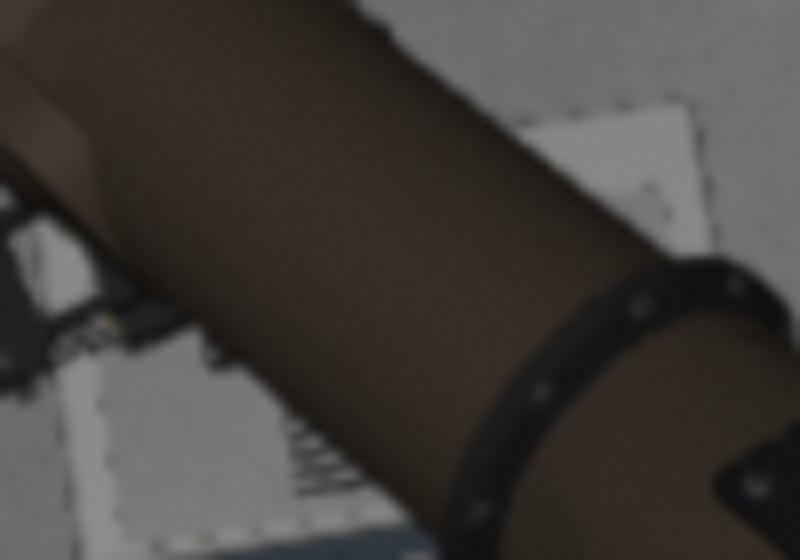

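The side view shows the tip at crop (338,308), right above the brass head at (338,362). The top view is blocked by the arm. I'll correct the residual and hover just above the well.

```bash
python3 -c "
from h import *
togo([.5418,.1765,.1673],115)"
```

```text
dp [0.0005 0.0005 0.0199] rot [-0.0009 -0.0014 -0.0014]
```

```bash
python3 -m pendant '[{"dp":[0.0005,0.0005,0.01],"rotation":[-0.001,-0.001,0],"fingers":1},{"dp":[0.0005,0.0005,0.0199],"rotation":[-0.001,-0.001,0],"fingers":1},{"dp":[0.0005,0.0005,0.0199],"rotation":[-0.001,-0.001,0],"fingers":1},{"dp":[0.0005,0.0005,0.0199],"rotation":[-0.001,-0.001,0],"fingers":1},{"dp":[0.0005,0.0005,0.0199],"rotation":[-0.001,-0.001,0],"fingers":1}]'; python3 - <<'E'
from h import *
s=st()
cv2.imwrite("pics/side4.png",arm.get_image("side"))
im=cv2.imread("pics/side4.png")[145:180,285:325]; cv2.imwrite("pics/s4c.png",cv2.resize(im,None,fx=16,fy=16,interpolation=2))
t=s["position"]-[0,0,.0583]
print(((proj("side",[t,[.5418,.1765,.101],t+[.005,0,0],t+[0,.005,0],t+[0,0,.005]])-[285,145]+.5)*16).round(0).tolist())
E
```

```text
clock: 6.78
position: [0.5419, 0.1766, 0.1676]
ee_rot: [-1.69, -2.648, -0.001]
force: [0.2, -0.4, -1.1]
width: 0.261
t 6.78 p [0.5419 0.1766 0.1676] yaw 114.92 zax [ 3.e-04  6.e-04 -1.e+00] F [ 0.19 -0.39 -1.13] M [ 0.144 -0.098 -0.014] w 24.0
[[280.0, 296.0], [280.0, 331.0], [303.0, 292.0], [272.0, 284.0], [280.0, 275.0]]
```

View pics/s4c.png

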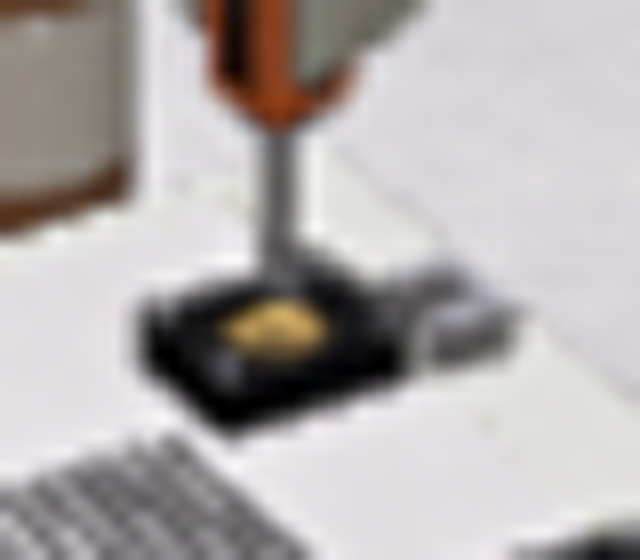

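```bash
python3 -m pendant '[{"dp":[0,0,0.004],"rotation":[0,0,0],"fingers":1},{"dp":[0,0,0.006],"rotation":[0,0,0],"fingers":1},{"dp":[0,0,0.006],"rotation":[0,0,0],"fingers":1}]'; python3 -c "
from h import *
st()";  python3 -m pendant '[{"dp":[0,0,0.001],"rotation":[0,0,0],"fingers":1},{"dp":[0,0,0.001],"rotation":[0,0,0],"fingers":1}]'; python3 -c "
from h import *
st()"; python3 -m pendant '[{"dp":[0,0,0.001],"rotation":[0,0,0],"fingers":1},{"dp":[0,0,0.001],"rotation":[0,0,0],"fingers":1}]'; python3 -c "
from h import *
st()"
```

```text
clock: 7.2
position: [0.5417, 0.1765, 0.1613]
ee_rot: [-1.69, -2.648, -0.0]
force: [0.1, -0.5, -1.2]
width: 0.261
t 7.2 p [0.5417 0.1765 0.1613] yaw 114.92 zax [-2.e-04  4.e-04 -1.e+00] F [ 0.09 -0.5  -1.18] M [ 0.177 -0.089  0.047] w 24.1
clock: 7.45
position: [0.5417, 0.1765, 0.1603]
ee_rot: [-1.69, -2.648, -0.0]
force: [0.5, 0.5, -1.4]
width: 0.259
t 7.45 p [0.5417 0.1765 0.1603] yaw 114.92 zax [-3.e-04  3.e-04 -1.e+00] F [ 0.53  0.52 -1.42] M [ 0.107 -0.139  0.029] w 23.9
clock: 7.7
position: [0.5416, 0.1765, 0.1592]
ee_rot: [-1.689, -2.648, -0.0]
force: [-0.2, -0.3, -0.7]
width: 0.259
t 7.7 p [0.5416 0.1765 0.1592] yaw 114.92 zax [-4.e-04  3.e-04 -1.e+00] F [-0.2  -0.33 -0.7 ] M [ 0.18  -0.119  0.042] w 23.9
```

Tip at about 0.1009 with no contact yet. I'll go on in 1 mm steps.

```bash
python3 -m pendant '[{"dp":[0,0,0.001],"rotation":[0,0,0],"fingers":1},{"dp":[0,0,0.001],"rotation":[0,0,0],"fingers":1}]'; python3 -m pendant '[{"dp":[0,0,0.001],"rotation":[0,0,0],"fingers":1},{"dp":[0,0,0.001],"rotation":[0,0,0],"fingers":1}]'
```

```text
clock: 7.95
position: [0.5414, 0.1764, 0.1581]
ee_rot: [-1.689, -2.648, 0.001]
force: [-1.4, 0.3, -0.0]
width: 0.262
clock: 8.2
position: [0.5412, 0.1763, 0.1569]
ee_rot: [-1.689, -2.648, 0.001]
force: [-1.2, -0.8, -0.9]
width: 0.26
```

```bash
python3 -m pendant '[{"dp":[0,0,0.001],"rotation":[0,0,0],"fingers":1},{"dp":[0,0,0.001],"rotation":[0,0,0],"fingers":1}]';python3 -m pendant '[{"dp":[0,0,0.0008],"rotation":[0,0,0],"fingers":1},{"dp":[0,0,0.0008],"rotation":[0,0,0],"fingers":1}]'
```

```text
clock: 8.45
position: [0.5412, 0.1762, 0.1558]
ee_rot: [-1.689, -2.648, 0.001]
force: [-0.6, 0.5, -1.9]
width: 0.261
clock: 8.7
position: [0.5412, 0.1762, 0.1549]
ee_rot: [-1.689, -2.648, 0.001]
force: [-1.1, 0.4, -1.4]
width: 0.26
```

```bash
python3 -m pendant '[{"dp":[0,0,0.0007],"rotation":[0,0,0],"fingers":1},{"dp":[0,0,0.0007],"rotation":[0,0,0],"fingers":1}]';python3 -m pendant '[{"dp":[0,0,0.0006],"rotation":[0,0,0],"fingers":1},{"dp":[0,0,0.0006],"rotation":[0,0,0],"fingers":1}]'; python3 - <<'E'
from h import *
st()
cv2.imwrite("pics/side5.png",arm.get_image("side"))
im=cv2.imread("pics/side5.png")[145:180,285:325]; cv2.imwrite("pics/s5c.png",cv2.resize(im,None,fx=16,fy=16,interpolation=2))
E
```

```text
clock: 8.95
position: [0.5412, 0.1763, 0.1543]
ee_rot: [-1.689, -2.648, 0.001]
force: [-1.6, -0.7, 0.1]
width: 0.264
clock: 9.2
position: [0.5412, 0.1763, 0.1538]
ee_rot: [-1.689, -2.648, 0.001]
force: [-1.6, -0.9, 1.5]
width: 0.259
t 9.2 p [0.5412 0.1763 0.1538] yaw 114.93 zax [-1.2e-03 -2.0e-04 -1.0e+00] F [-1.61 -0.95  1.52] M [-0.103  0.331 -0.032] w 23.9
```

View pics/s5c.png

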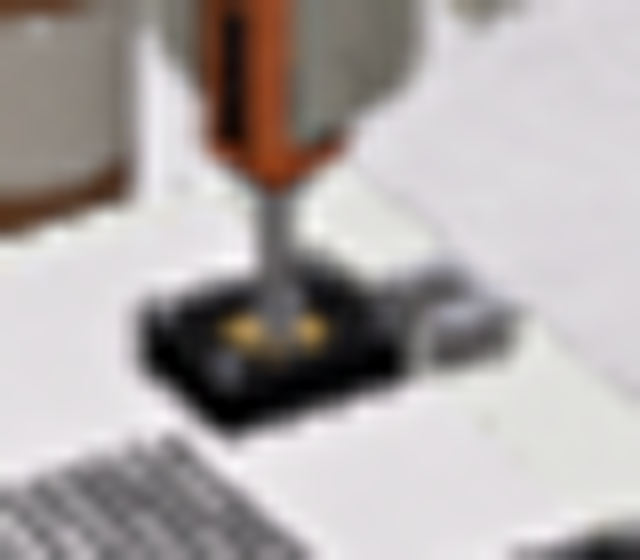

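The blade is standing in the slot, with brass visible on both sides at crop (240,330) and (315,330). There is about 2.6 N on the floor. Now I turn clockwise in small steps.

```bash
python3 -m pendant '[{"dp":[0,0,0],"rotation":[0,0,0.08],"fingers":1},{"dp":[0,0,0],"rotation":[0,0,0.16],"fingers":1},{"dp":[0,0,0],"rotation":[0,0,0.24],"fingers":1},{"dp":[0,0,0],"rotation":[0,0,0.24],"fingers":1}]'; python3 -c "
from h import *
st()"
python3 -m pendant '[{"dp":[0,0,0],"rotation":[0,0,0.08],"fingers":1},{"dp":[0,0,0],"rotation":[0,0,0.16],"fingers":1},{"dp":[0,0,0],"rotation":[0,0,0.16],"fingers":1}]'; python3 -c "
from h import *
st()"
```

```text
clock: 9.75
position: [0.541, 0.1762, 0.1538]
ee_rot: [-1.993, -2.427, 0.002]
force: [-3.2, -0.6, 2.2]
width: 0.259
t 9.75 p [0.541  0.1762 0.1538] yaw 101.21 zax [-1.5e-03 -7.0e-04 -1.0e+00] F [-3.2  -0.57  2.16] M [-0.247  0.612  0.032] w 23.8
clock: 10.12
position: [0.541, 0.1761, 0.1538]
ee_rot: [-2.179, -2.263, 0.003]
force: [-1.1, -1.6, 1.3]
width: 0.256
t 10.12 p [0.541  0.1761 0.1538] yaw 92.17 zax [-0.0014 -0.0011 -1.    ] F [-1.13 -1.64  1.25] M [-0.299  0.443  0.063] w 23.6
```

```bash
for i in 1 2; do python3 -m pendant '[{"dp":[0,0,0],"rotation":[0,0,0.08],"fingers":1},{"dp":[0,0,0],"rotation":[0,0,0.14],"fingers":1},{"dp":[0,0,0],"rotation":[0,0,0.14],"fingers":1}]' >/dev/null; python3 -c "
from h import *
st()"; done
```

```text
t 10.5 p [0.541  0.1761 0.1538] yaw 84.31 zax [-0.0014 -0.0012 -1.    ] F [-2.   -1.86  1.03] M [-0.36   0.364  0.126] w 23.7
t 10.88 p [0.541  0.1759 0.1538] yaw 76.46 zax [-0.0013 -0.0015 -1.    ] F [-1.49 -2.01  1.78] M [-0.327  0.327  0.034] w 23.9
```

```bash
for i in 1 2 3; do python3 -m pendant '[{"dp":[0,0,0],"rotation":[0,0,0.05],"fingers":1},{"dp":[0,0,0],"rotation":[0,0,0.05],"fingers":1}]' >/dev/null; python3 -c "
from h import *
st()"; done;  python3 - <<'E'
from h import *
cv2.imwrite("pics/side6.png",arm.get_image("side"))
im=cv2.imread("pics/side6.png")[145:180,285:325]; cv2.imwrite("pics/s6c.png",cv2.resize(im,None,fx=16,fy=16,interpolation=2))
E
```

```text
t 11.12 p [0.541  0.1759 0.1538] yaw 73.76 zax [-0.0013 -0.0017 -1.    ] F [-2.35 -1.72  1.47] M [-0.386  0.381  0.17 ] w 23.9
t 11.38 p [0.541  0.1759 0.1538] yaw 71.04 zax [-0.0013 -0.0018 -1.    ] F [-2.06 -0.86  1.33] M [-0.4    0.324  0.04 ] w 24.1
t 11.62 p [0.541  0.1759 0.1538] yaw 68.31 zax [-0.0012 -0.0019 -1.    ] F [-2.09 -1.82  1.6 ] M [-0.341  0.301  0.079] w 23.6
```

View pics/s6c.png

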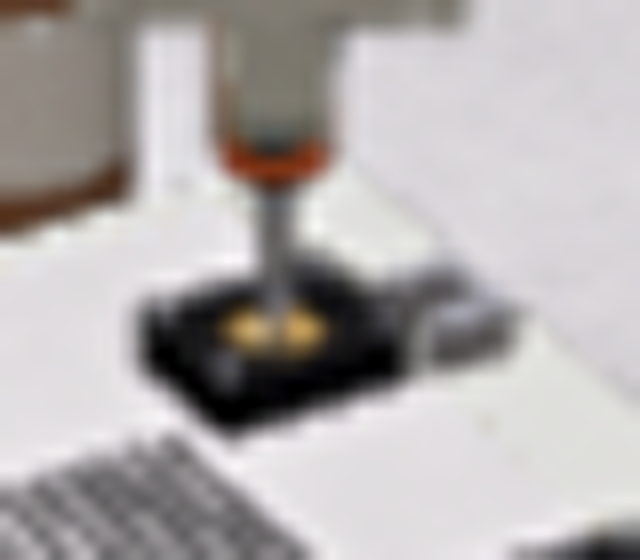

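```bash
for i in 1 2 3 4; do python3 -m pendant '[{"dp":[0,0,0],"rotation":[0,0,0.05],"fingers":1},{"dp":[0,0,0],"rotation":[0,0,0.05],"fingers":1}]' >/dev/null; python3 -c "
from h import *
st()"; done;  python3 - <<'E'
from h import *
cv2.imwrite("pics/side7.png",arm.get_image("side"))
im=cv2.imread("pics/side7.png")[145:180,285:325]; cv2.imwrite("pics/s7c.png",cv2.resize(im,None,fx=16,fy=16,interpolation=2))
E
```

```text
t 11.93 p [0.541  0.1758 0.1537] yaw 65.57 zax [-0.0013 -0.002  -1.    ] F [-2.71 -2.34  2.56] M [-0.414  0.363  0.08 ] w 24.1
t 12.18 p [0.541  0.1758 0.1537] yaw 62.82 zax [-0.0012 -0.0021 -1.    ] F [-1.15 -1.41  2.08] M [-0.431  0.355  0.032] w 24.3
t 12.43 p [0.541  0.1757 0.1538] yaw 60.08 zax [-0.0012 -0.0023 -1.    ] F [-1.95 -2.3   2.3 ] M [-0.344  0.319  0.04 ] w 24.1
t 12.68 p [0.5411 0.1757 0.1538] yaw 57.34 zax [-0.001  -0.0024 -1.    ] F [-1.41 -0.9   1.45] M [-0.399  0.319  0.054] w 24.2
```

View pics/s7c.png

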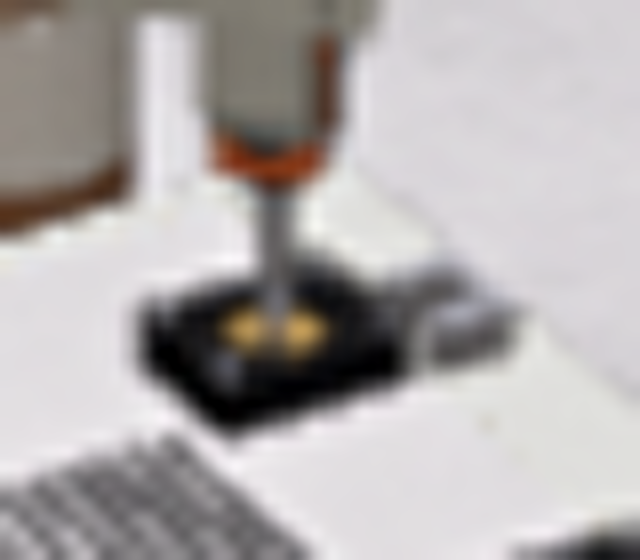

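```bash
python3 - <<'E'
import cv2,numpy as np
a=cv2.imread("pics/side5.png").astype(int);b=cv2.imread("pics/side7.png").astype(int);z=cv2.imread("pics/side0.png").astype(int)
for n in (a,b,z): print(n[160:169,306:314].astype(int)[:,:,[0,2]].tolist()[2:6])
k=lambda im:cv2.resize(im[152:176,290:320].astype(np.uint8),None,fx=13,fy=13,interpolation=cv2.INTER_NEAREST)
cv2.imwrite("pics/cmp.png",np.hstack([k(a),k(b)]))
E
```

```text
[[[75, 77], [130, 133], [165, 167], [155, 153], [150, 147], [122, 119], [108, 107], [123, 120]], [[25, 27], [54, 55], [83, 85], [89, 89], [96, 98], [87, 90], [89, 91], [109, 108]], [[24, 23], [27, 27], [62, 59], [86, 84], [79, 81], [107, 109], [145, 140], [173, 162]], [[28, 28], [28, 28], [51, 49], [69, 67], [83, 84], [126, 129], [124, 122], [127, 122]]]
[[[76, 78], [130, 134], [164, 166], [152, 150], [148, 145], [121, 119], [109, 108], [122, 120]], [[26, 25], [53, 54], [82, 84], [89, 89], [96, 97], [85, 88], [87, 90], [109, 106]], [[23, 22], [29, 29], [60, 58], [86, 84], [78, 80], [106, 106], [143, 138], [172, 162]], [[26, 27], [30, 29], [51, 48], [68, 65], [80, 83], [126, 128], [123, 121], [126, 122]]]
[[[87, 89], [152, 155], [189, 192], [177, 175], [172, 169], [141, 138], [126, 123], [142, 139]], [[33, 32], [63, 65], [95, 96], [103, 104], [113, 115], [101, 104], [101, 104], [125, 124]], [[29, 27], [34, 34], [71, 69], [99, 97], [90, 92], [122, 123], [165, 160], [197, 186]], [[34, 33], [32, 30], [59, 58], [79, 77], [93, 95], [145, 147], [143, 141], [146, 142]]]
```

View pics/cmp.png

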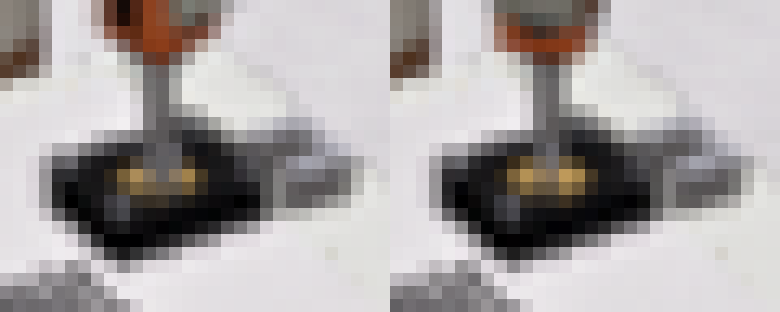

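The bolt isn't visible yet, but the camera sees the housing's −x/−y sides, so the first millimetres may be hidden. The mean torque of about 0.06 Nm suggests the cam is being driven. I'll check the camera geometry, then carry on in small steps.

```bash
python3 - <<'E'
from h import *
K,r,t=cam("side"); print(-r.T@t)
u=np.array([np.cos(np.radians(10)),np.sin(np.radians(10)),0]);o=np.array([.5414,.1763,.09])
v=np.array([-u[1],u[0],0])
for k,h in ((.023,.014),(.0235,.007),(.0285,.007),(.0285,.01),(.0335,.007),(.0335,.01)): print(k,h,(proj("side",[o+u*k+[0,0,h]])-[290,152]+.5)*13)
E
for i in 1 2 ; do python3 -m pendant '[{"dp":[0,0,0],"rotation":[0,0,0.05],"fingers":1},{"dp":[0,0,0],"rotation":[0,0,0.05],"fingers":1}]' >/dev/null; python3 -c "
from h import *
st()"; done
```

```text
[ 0.05229653 -1.13083915  0.95587414]
0.023 0.014 [[239.29015059 144.89844808]]
0.0235 0.007 [[240.71789603 167.89628712]]
0.0285 0.007 [[257.48012552 162.79502452]]
0.0285 0.01 [[257.60670271 152.74304665]]
0.0335 0.007 [[274.19711269 157.70753055]]
0.0335 0.01 [[274.34101609 147.6638074 ]]
t 12.97 p [0.541  0.1757 0.1537] yaw 54.6 zax [-0.0011 -0.0025 -1.    ] F [-1.3  -1.76  2.14] M [-0.407  0.263  0.055] w 24.0
t 13.22 p [0.541  0.1756 0.1538] yaw 51.84 zax [-0.0011 -0.0027 -1.    ] F [-1.22 -2.07  0.71] M [-0.465  0.31   0.026] w 23.9
```

```bash
for i in 1 2 3 4; do python3 -m pendant '[{"dp":[0,0,0],"rotation":[0,0,0.05],"fingers":1},{"dp":[0,0,0],"rotation":[0,0,0.05],"fingers":1}]' >/dev/null; python3 -c "
from h import *
st()"; done;  python3 - <<'E'
from h import *
cv2.imwrite("pics/side8.png",arm.get_image("side"))
im=cv2.imread("pics/side8.png")[145:180,285:325]; cv2.imwrite("pics/s8c.png",cv2.resize(im,None,fx=16,fy=16,interpolation=2))
E
```

```text
t 13.47 p [0.541  0.1756 0.1537] yaw 49.1 zax [-0.001  -0.0028 -1.    ] F [-0.76 -2.14  1.45] M [-0.523  0.314  0.061] w 24.1
t 13.72 p [0.541  0.1756 0.1537] yaw 46.36 zax [-0.001 -0.003 -1.   ] F [-1.84 -2.72  0.83] M [-0.488  0.274 -0.029] w 23.9
t 13.97 p [0.541  0.1756 0.1537] yaw 43.62 zax [-0.001  -0.0031 -1.    ] F [-1.95 -2.92  2.65] M [-0.52   0.352  0.096] w 23.8
t 14.22 p [0.541  0.1755 0.1537] yaw 40.88 zax [-0.0011 -0.0033 -1.    ] F [-1.96 -2.23  2.13] M [-0.553  0.295  0.018] w 23.9
```

View pics/s8c.png

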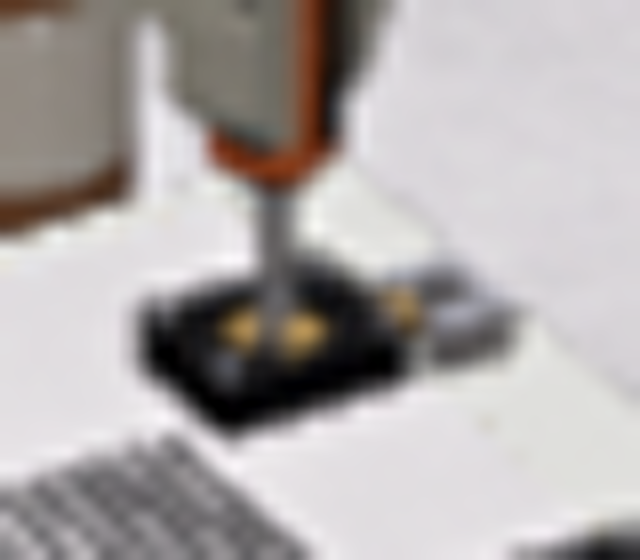

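The bolt's brass now shows at crop (402,303), so it is coming out. I'll take finer steps until I feel the stop.

```bash
for i in 1 2 3; do python3 -m pendant '[{"dp":[0,0,0],"rotation":[0,0,0.03],"fingers":1},{"dp":[0,0,0],"rotation":[0,0,0.03],"fingers":1}]' >/dev/null; python3 -c "
from h import *
s=st(); print(s['joint_efforts'][6])"; done
```

```text
t 14.53 p [0.541  0.1755 0.1537] yaw 39.18 zax [-0.0011 -0.0033 -1.    ] F [-1.6  -2.91  1.68] M [-0.553  0.31   0.054] w 24.0
-0.3017220553010702
t 14.78 p [0.541  0.1755 0.1537] yaw 37.43 zax [-0.001  -0.0034 -1.    ] F [-2.16 -2.42  1.68] M [-0.543  0.396  0.124] w 23.8
-0.3671656083315611
t 15.03 p [0.541  0.1755 0.1537] yaw 35.68 zax [-0.001  -0.0035 -1.    ] F [-0.98 -2.56  1.19] M [-0.596  0.362  0.147] w 24.2
-0.4051026050001383
```

```bash
python3 -m pendant '[{"dp":[0,0,0],"rotation":[0,0,0],"fingers":1}]' >/dev/null; python3 - <<'E'
from h import *
s=st(); print(s['joint_efforts'][6])
cv2.imwrite("pics/side9.png",arm.get_image("side"))
s=st(); print(s['joint_efforts'][6])
a=cv2.imread("pics/side8.png");b=cv2.imread("pics/side9.png")
k=lambda im:cv2.resize(im[152:176,295:320],None,fx=16,fy=16,interpolation=2)
cv2.imwrite("pics/cmp2.png",np.hstack([k(a),k(b)]))
E
```

```text
t 15.15 p [0.541  0.1755 0.1538] yaw 35.69 zax [-0.001  -0.0035 -1.    ] F [-0.85 -1.98  2.56] M [-0.553  0.362  0.117] w 24.0
-0.1317273359745741
t 15.2 p [0.541  0.1755 0.1537] yaw 35.68 zax [-0.001  -0.0035 -1.    ] F [-2.05 -1.39  1.97] M [-0.547  0.291  0.12 ] w 23.9
-0.11876438744366169
```

View pics/cmp2.png

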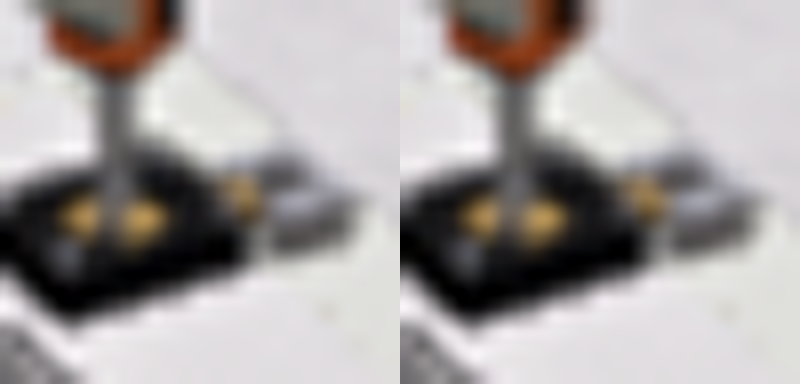

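```bash
for i in 1 2; do python3 -m pendant '[{"dp":[0,0,0],"rotation":[0,0,0.02],"fingers":1},{"dp":[0,0,0],"rotation":[0,0,0.02],"fingers":1},{"dp":[0,0,0],"rotation":[0,0,0.02],"fingers":1}]' >/dev/null; python3 -c "
from h import *
s=st()
for _ in range(3): arm.get_image('side'); s=arm.observe(); print(round(s['ft_torque'][2],3),end=' ')
print()"; done
```

```text
t 15.57 p [0.541  0.1755 0.1537] yaw 34.54 zax [-0.001  -0.0035 -1.    ] F [-1.77 -0.86  1.62] M [-0.561  0.316  0.189] w 24.2
0.123 0.168 0.133 
t 16.1 p [0.541  0.1756 0.1538] yaw 33.4 zax [-9.0e-04 -3.4e-03 -1.0e+00] F [-0.36 -1.6   1.94] M [-0.489  0.334  0.176] w 23.7
0.141 0.148 0.15
```

```bash
python3 - <<'E'
from h import *
cv2.imwrite("pics/side10.png",arm.get_image("side"))
b=cv2.imread("pics/side10.png")
a9=cv2.imread("pics/side9.png")
k=lambda im,x,y:cv2.resize(im[y:y+16,x:x+24],None,fx=16,fy=16,interpolation=2)
# latch B crop offset by projected difference
d=proj("side",[[.5414,.1763,.09],[.5627,.0582,.09]]); d=np.round(d[1]-d[0]).astype(int); print(d)
cv2.imwrite("pics/cmp3.png",np.vstack([np.hstack([k(a9,300,155),k(b,300,155)]),np.hstack([k(b,300+d[0],155+d[1])]*2)]))
for nm in ("side8","side9","side10"):
    im=cv2.imread(f"pics/{nm}.png").astype(float)
    w=np.clip(im[...,2]-im[...,0]-15,0,None)
    s=w[158:170,306:316]; t=w[158+d[1]:170+d[1],306+d[0]:318+d[0]]
    for q in (s,t):
        yy,xx=np.mgrid[:q.shape[0],:q.shape[1]]; print(nm,round(q.sum()),round((q*xx).sum()/q.sum(),2),round((q*yy).sum()/q.sum(),2),np.round(q.sum(0)).tolist())
E
```

```text
[19 17]
side8 150 3.74 5.73 [0.0, 0.0, 0.0, 46.0, 97.0, 7.0, 0.0, 0.0, 0.0, 0.0]
side8 203 4.39 5.7 [5.0, 0.0, 0.0, 14.0, 76.0, 102.0, 6.0, 0.0, 0.0, 0.0, 0.0, 0.0]
side9 195 3.96 5.86 [0.0, 0.0, 0.0, 45.0, 112.0, 38.0, 0.0, 0.0, 0.0, 0.0]
side9 204 4.39 5.7 [5.0, 0.0, 0.0, 15.0, 76.0, 101.0, 7.0, 0.0, 0.0, 0.0, 0.0, 0.0]
side10 197 3.97 5.87 [0.0, 0.0, 0.0, 45.0, 112.0, 40.0, 0.0, 0.0, 0.0, 0.0]
side10 202 4.42 5.7 [5.0, 0.0, 0.0, 12.0, 75.0, 103.0, 7.0, 0.0, 0.0, 0.0, 0.0, 0.0]
```

View pics/cmp3.png

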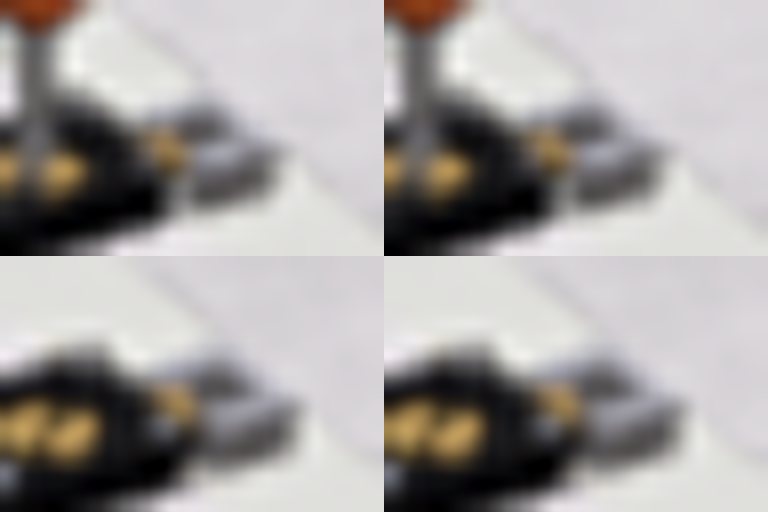

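The bolt's brass area stopped changing between 35.7° and 33.4° (195 to 197, against latch B's 203), while the torque rose to about 0.15 Nm. That is the stop. I'll press lightly by 0.5 mm to confirm the floor, relieve the twist, then lift.

```bash
python3 -m pendant '[{"dp":[0,0,0.0005],"rotation":[0,0,0],"fingers":1},{"dp":[0,0,0.0005],"rotation":[0,0,0],"fingers":1},{"dp":[0,0,0.0005],"rotation":[0,0,0],"fingers":1}]';  python3 -c "
from h import *
st()";python3 -m pendant '[{"dp":[0,0,-0.0005],"rotation":[0,0,-0.04],"fingers":1},{"dp":[0,0,-0.0005],"rotation":[0,0,-0.06],"fingers":1},{"dp":[0,0,-0.0005],"rotation":[0,0,-0.07],"fingers":1}]';  python3 -c "
from h import *
st()
for _ in range(3): arm.get_image('side'); s=arm.observe(); print(round(s['ft_torque'][2],3),end=' ')"
```

```text
clock: 16.68
position: [0.541, 0.1756, 0.1533]
ee_rot: [3.006, 0.902, -0.003]
force: [-0.1, -1.3, 2.7]
width: 0.26
t 16.68 p [0.541  0.1756 0.1533] yaw 33.4 zax [-8.0e-04 -3.4e-03 -1.0e+00] F [-0.13 -1.3   2.68] M [-0.559  0.369  0.185] w 23.9
clock: 17.05
position: [0.5411, 0.1756, 0.1538]
ee_rot: [2.973, 1.008, -0.003]
force: [-1.2, -1.6, 0.9]
width: 0.259
t 17.05 p [0.5411 0.1756 0.1538] yaw 37.46 zax [-8.0e-04 -3.2e-03 -1.0e+00] F [-1.16 -1.55  0.87] M [-0.433  0.251  0.056] w 23.8
0.079 0.065 0.134
```

```bash
python3 -m pendant '[{"dp":[0,0,0],"rotation":[0,0,-0.05],"fingers":1},{"dp":[0,0,-0.003],"rotation":[0,0,-0.05],"fingers":1},{"dp":[0,0,-0.007],"rotation":[0,0,-0.05],"fingers":1},{"dp":[0,0,-0.012],"rotation":[0,0,-0.05],"fingers":1},{"dp":[0,0,-0.03],"rotation":[0,0,-0.05],"fingers":1},{"dp":[0,0,-0.07],"rotation":[0,0,-0.05],"fingers":1},{"dp":[0,0,-0.08],"rotation":[0,0,-0.05],"fingers":1}]'; python3 - <<'E'
from h import *
s=st()
cv2.imwrite("pics/side11.png",arm.get_image("side"))
b=cv2.imread("pics/side11.png")
cv2.imwrite("pics/s11c.png",cv2.resize(b[110:200,270:370],None,fx=7,fy=7,interpolation=2)[:600])
w=np.clip(b[...,2].astype(float)-b[...,0]-15,0,None)[158:170,306:316]; print(w.sum(),w.sum(0))
togo([.4578,-.2916,.2279],20.92)
E
```

```text
clock: 18.08
position: [0.5424, 0.177, 0.2375]
ee_rot: [2.947, 1.081, 0.005]
force: [-0.2, -0.6, -1.4]
width: 0.259
t 18.07 p [0.5424 0.177  0.2375] yaw 40.27 zax [ 0.0039 -0.0012 -1.    ] F [-0.22 -0.59 -1.43] M [ 0.015 -0.117 -0.003] w 23.8
192.0 [  0.   0.   0.  43. 110.  39.   0.   0.   0.   0.]
dp [-0.3673  0.3027  0.0099] rot [ 0.0033 -0.0025  0.3376]
```

View pics/s11c.png

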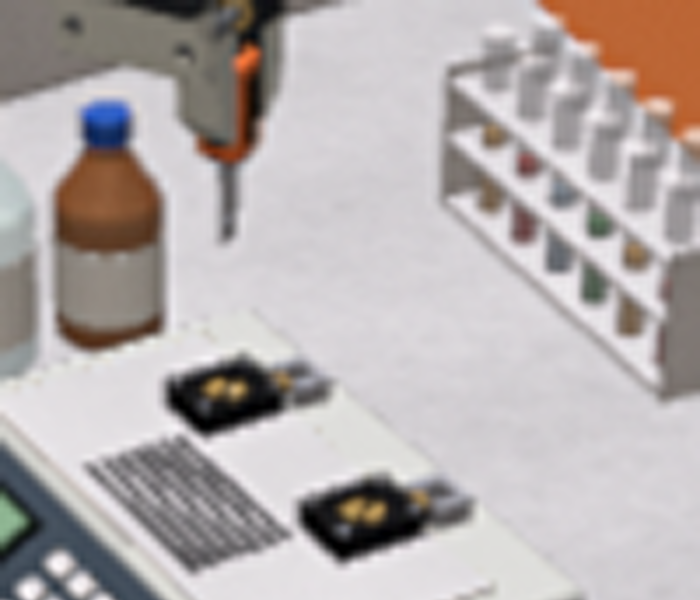

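Both bolts now show brass in their keepers, A at (283,380) and B at (420,497), and the two slots lie alike. Now back to the stand.

```bash
python3 -m pendant '[{"dp":[-0.03,0.025,0.005],"rotation":[0.003,-0.003,0.05],"fingers":1},{"dp":[-0.075,0.062,0.0099],"rotation":[0.003,-0.003,0.1],"fingers":1},{"dp":[-0.12,0.099,0.0099],"rotation":[0.003,-0.003,0.15],"fingers":1},{"dp":[-0.165,0.136,0.0099],"rotation":[0.003,-0.003,0.2],"fingers":1},{"dp":[-0.21,0.173,0.0099],"rotation":[0.003,-0.003,0.25],"fingers":1},{"dp":[-0.255,0.21,0.0099],"rotation":[0.003,-0.003,0.3],"fingers":1},{"dp":[-0.3,0.247,0.0099],"rotation":[0.003,-0.003,0.3376],"fingers":1},{"dp":[-0.335,0.276,0.0099],"rotation":[0.003,-0.003,0.3376],"fingers":1},{"dp":[-0.36,0.297,0.0099],"rotation":[0.003,-0.003,0.3376],"fingers":1},{"dp":[-0.3673,0.3027,0.0099],"rotation":[0.003,-0.003,0.3376],"fingers":1},{"dp":[-0.3673,0.3027,0.0099],"rotation":[0.003,-0.003,0.3376],"fingers":1},{"dp":[-0.3673,0.3027,0.0099],"rotation":[0.003,-0.003,0.3376],"fingers":1},{"dp":[-0.3673,0.3027,0.0099],"rotation":[0.003,-0.003,0.3376],"fingers":1}]'; python3 - <<'E'
from h import *
s=st(); togo([.4578,-.2916,.1373],20.92)
cv2.imwrite("pics/side12.png",arm.get_image("side"))
b=cv2.imread("pics/side12.png")
cv2.imwrite("pics/s12c.png",cv2.resize(b[220:300,290:390],None,fx=7,fy=7,interpolation=2))
E
```

```text
clock: 19.75
position: [0.4583, -0.2902, 0.228]
ee_rot: [3.089, 0.574, -0.0]
force: [0.1, 0.1, -1.3]
width: 0.256
t 19.75 p [ 0.4583 -0.2902  0.228 ] yaw 21.04 zax [-0.e+00 -2.e-04 -1.e+00] F [ 0.08  0.08 -1.29] M [ 0.014 -0.139  0.023] w 23.6
dp [-0.0009  0.0011  0.0907] rot [0.0002 0.0001 0.0022]
```

View pics/s12c.png

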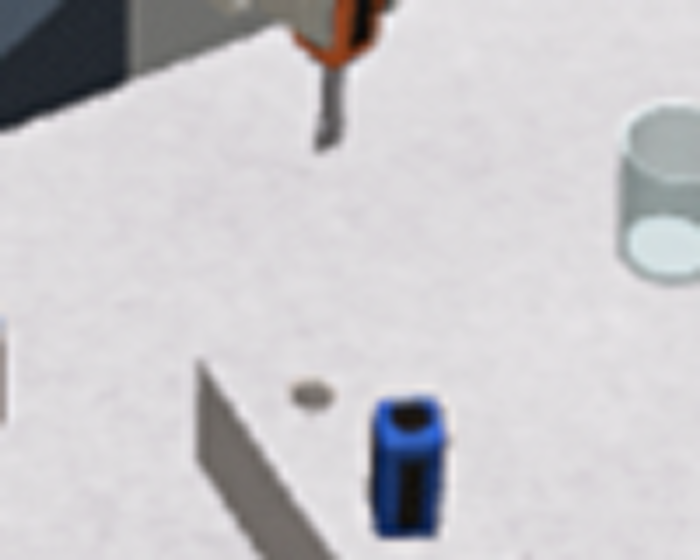

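The tip at (327,150) is above the hole at (313,395), once the expected −14 px perspective shift is taken into account. Lowering.

```bash
python3 -m pendant '[{"dp":[-0.0009,0.0011,0.04],"rotation":[0,0,0.002],"fingers":1},{"dp":[-0.0009,0.0011,0.08],"rotation":[0,0,0.002],"fingers":1},{"dp":[-0.0009,0.0011,0.1],"rotation":[0,0,0.002],"fingers":1},{"dp":[-0.0009,0.0011,0.105],"rotation":[0,0,0.002],"fingers":1},{"dp":[-0.0009,0.0011,0.105],"rotation":[0,0,0.002],"fingers":1},{"dp":[-0.0009,0.0011,0.105],"rotation":[0,0,0.002],"fingers":1}]'; python3 - <<'E'
from h import *
s=st(); togo([.4578,-.2916,.0685],20.92)
E
python3 -m pendant '[{"dp":[0,0,0.005],"rotation":[0,0,0],"fingers":1},{"dp":[0,0,0.01],"rotation":[0,0,0],"fingers":1},{"dp":[0,0,0.01],"rotation":[0,0,0],"fingers":1}]'; python3 - <<'E'
from h import *
s=st(); togo([.4578,-.2916,.0685],20.92)
E
```

```text
clock: 20.55
position: [0.4585, -0.2921, 0.1241]
ee_rot: [3.088, 0.57, 0.002]
force: [-0.2, 1.4, -0.8]
width: 0.261
t 20.55 p [ 0.4585 -0.2921  0.1241] yaw 20.92 zax [ 0.0015 -0.0013 -1.    ] F [-0.24  1.4  -0.77] M [-0.046 -0.135 -0.023] w 24.0
dp [-0.0005 -0.0008  0.0556] rot [ 0.0018 -0.001  -0.0001]
clock: 20.92
position: [0.4582, -0.292, 0.1137]
ee_rot: [3.088, 0.57, 0.001]
force: [0.1, 0.2, -0.6]
width: 0.259
t 20.93 p [ 0.4582 -0.292   0.1137] yaw 20.92 zax [ 8.e-04 -9.e-04 -1.e+00] F [ 0.09  0.18 -0.62] M [ 0.033 -0.145  0.044] w 23.8
dp [-0.0002 -0.0006  0.0452] rot [ 0.0012 -0.0004 -0.0001]
```

```bash
python3 -m pendant '[{"dp":[-0.0002,-0.0006,0.004],"rotation":[0.001,0,0],"fingers":1},{"dp":[-0.0002,-0.0006,0.008],"rotation":[0.001,0,0],"fingers":1},{"dp":[-0.0002,-0.0006,0.008],"rotation":[0.001,0,0],"fingers":1}]'; python3 -m pendant '[{"dp":[0,0,0.01],"rotation":[0,0,0],"fingers":1},{"dp":[0,0,0.022],"rotation":[0,0,0],"fingers":1},{"dp":[0,0,0.03],"rotation":[0,0,0],"fingers":1},{"dp":[0,0,0.034],"rotation":[0,0,0],"fingers":1},{"dp":[0,0,0.034],"rotation":[0,0,0],"fingers":1},{"dp":[0,0,0.034],"rotation":[0,0,0],"fingers":1}]'; python3 - <<'E'
from h import *
s=st(); togo([.4578,-.2916,.0673],20.92)
E
```

```text
clock: 21.3
position: [0.4575, -0.2914, 0.1052]
ee_rot: [-3.089, -0.57, 0.0]
force: [-0.0, 0.5, -1.4]
width: 0.261
clock: 22.05
position: [0.4576, -0.2915, 0.0714]
ee_rot: [-3.089, -0.57, -0.0]
force: [-0.3, 1.0, -1.2]
width: 0.258
t 22.05 p [ 0.4576 -0.2915  0.0714] yaw 20.91 zax [-0.e+00  3.e-04 -1.e+00] F [-0.35  1.05 -1.17] M [-0.026 -0.09   0.049] w 23.7
dp [0.0002 0.0002 0.0041] rot [-0.0003 -0.0001 -0.0001]
```

```bash
python3 -m pendant '[{"dp":[0,0,0.002],"rotation":[0,0,0],"fingers":1},{"dp":[0,0,0.0035],"rotation":[0,0,0],"fingers":1},{"dp":[0,0,0.0035],"rotation":[0,0,0],"fingers":1}]'; python3 -m pendant '[{"dp":[0,0,0.001],"rotation":[0,0,0],"fingers":1},{"dp":[0,0,0.001],"rotation":[0,0,0],"fingers":1}]'
```

```text
clock: 22.42
position: [0.4576, -0.2915, 0.0679]
ee_rot: [-3.089, -0.57, -0.0]
force: [-1.0, -0.5, -0.8]
width: 0.261
clock: 22.68
position: [0.4576, -0.2915, 0.0673]
ee_rot: [3.089, 0.57, 0.0]
force: [-3.3, 0.2, 5.0]
width: 0.259
```

The handle touched the stand at the same TCP height as at the start. I'll release it and raise.

```bash
python3 -m pendant '[{"dp":[0,0,-0.0005],"rotation":[0,0,0],"fingers":0.4},{"dp":[0,0,-0.0005],"rotation":[0,0,0],"fingers":0.2},{"dp":[0,0,-0.0005],"rotation":[0,0,0],"fingers":-0.1},{"dp":[0,0,-0.0005],"rotation":[0,0,0],"fingers":-0.1},{"dp":[0,0,-0.0005],"rotation":[0,0,0],"fingers":-0.1},{"dp":[0,0,-0.01],"rotation":[0,0,0],"fingers":-0.1},{"dp":[0,0,-0.03],"rotation":[0,0,0],"fingers":-0.1},{"dp":[0,0,-0.07],"rotation":[0,0,0],"fingers":-0.1},{"dp":[0,0,-0.12],"rotation":[0,0,0],"fingers":-0.1},{"dp":[0,0,-0.16],"rotation":[0,0,0],"fingers":-0.1},{"dp":[0,0,-0.16],"rotation":[0,0,0],"fingers":-0.1},{"dp":[0,0,-0.16],"rotation":[0,0,0],"fingers":-0.1}]'; python3 - <<'E'
from h import *
s=st()
for n in("side","top"): cv2.imwrite(f"pics/{n}13.png",arm.get_image(n))
a=cv2.imread("pics/side0.png");b=cv2.imread("pics/side13.png")
k=lambda im,x,y,w,h,f:cv2.resize(im[y:y+h,x:x+w],None,fx=f,fy=f,interpolation=2)
cv2.imwrite("pics/fin.png",np.vstack([np.hstack([k(a,310,250,60,50,6),k(b,310,250,60,50,6)]),np.hstack([k(b,285,150,60,45,6)]*2)]))
E
```

```text
clock: 24.18
position: [0.4572, -0.2914, 0.2272]
ee_rot: [3.089, 0.57, -0.0]
force: [-0.5, -0.6, -0.3]
width: 0.552
t 24.18 p [ 0.4572 -0.2914  0.2272] yaw 20.91 zax [-1.e-04 -1.e-04 -1.e+00] F [-0.52 -0.58 -0.31] M [-0.043 -0.114 -0.01 ] w 50.8
```

View pics/fin.png

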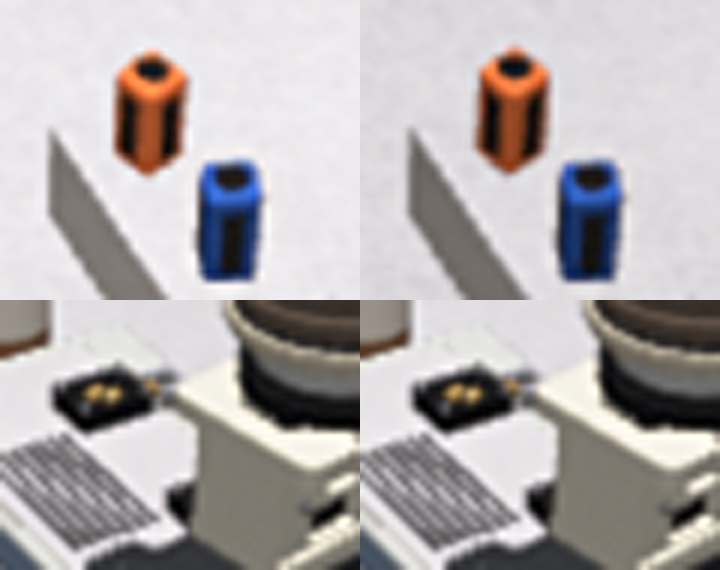

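View pics/top13.png

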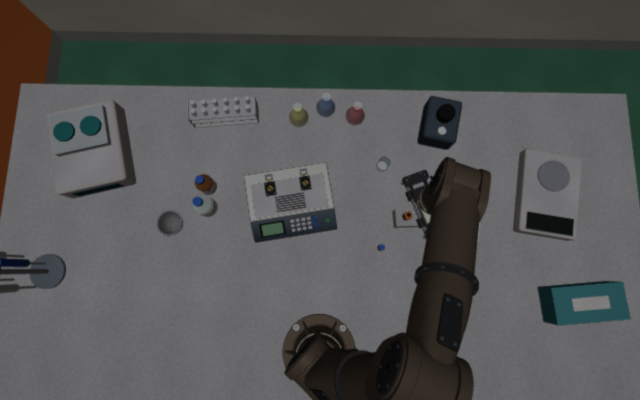

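```bash
python3 - <<'E'
import cv2
b=cv2.imread("pics/top13.png"); cv2.imwrite("pics/t13c.png",cv2.resize(b[165:205,255:325],None,fx=10,fy=10,interpolation=2))
E
```

```text
(no output)
```

View pics/t13c.png

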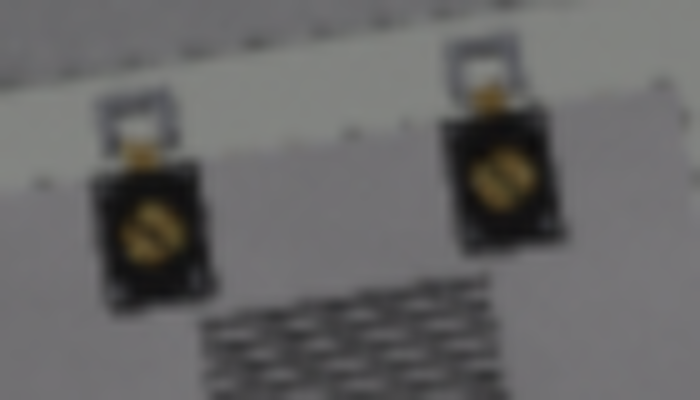

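Both bolts stick out equally, A at crop (143,153) and B at (490,98). The driver stands as it did at the start. Handing in.

```bash
python3 -c "
from cell import arm
print(arm.sign_off(), arm.observe()['clock'])"
```

```text
the job is handed in; nothing more can be done
the job is handed in; nothing more can be done
```

The open latch (the one on the +y side) is now locked, and the orange screwdriver is back upright in its own hole. I handed the job in at about 24 s of the 72 s allowed; sign-off reports no verdict.

- **Blade in the slot:** the blade went straight into the slot at about 115°, so the light turning search wasn't needed. It stood on the floor with about 3 N, roughly 5 mm deep by the arm's own position readings.
- **Turning to the stop:** I turned it clockwise about 1.4 rad at the gripper, including play in the slot, in small steps. The bolt stopped moving while the twist rose to about 0.15 Nm, with a highest single reading of 0.19 Nm. I stopped there, eased off and lifted out.
- **Final pictures:** both bolts look equally far out from above, and nothing else visible has moved. Part of the bench around the cuvette box and sieve was behind the arm in that last top view. The gripper is open and clear.
- **Small disagreements:**
  - While the screwdriver was held, the side camera put its tip 2–3 mm above the arm's own reading; I trusted the contact heights.
  - Back in the stand, the handle sits less than one pixel (about 1–2 mm) off its starting picture, well inside the 8 mm allowed. The height at which it touched the stand matched the start.

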